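Fetch the size cards from between the sticker rolls

ROBOT

A 6-joint arm with a two-finger parallel gripper is mounted at the origin on a cart in front of the work surface, level with it; the furniture and walls round the work are solid. World frame = base frame: x ahead of the robot, y to its left, z up, the work surface at z = 0. Lengths are in m, angles in rad, forces in N, time in s.
With the tool pointing down it reaches from about 0.3 to 0.875 m from the base axis. Payload 6.4 kg.
Tool frame: the origin (TCP) lies between the finger pads; the fingertips stand 19 mm ahead of it and the grasp point (between the pads) is the TCP (ctrl.tips_ahead is the z of the fingertips in the tool frame, in m); z points along the fingers, y is the line along which they close (so a half turn about z gives the same grasp; the last joint's range is limited). The gripper opens to 85 mm and grips with 20 to 120 N. Pads are 22 mm wide; open, the fingers measure 114 mm over their backs; the gripper's body (76 mm by 85 mm) begins 54 mm behind the grasp point. The pads swing forward as they close: fully open they stand 13 mm farther back than shut.
Start: joints at [-1.422, 0.181, 1.607, -0, 1.354, -0.206], TCP at [0.2, -0.539, 0.23] pointing down, gripper open.
Joint ranges: [-2.99, 2.99], [-0.89, 2.07], [0.3, 2.58], [-1.14, 4.28], [0, 2.63], [-3.12, 3.12]. Speed limits (rad/s): [2.57, 2.57, 3.01, 3.14, 3.14, 3.14].

INTERFACE

Orientations are given as a unit quaternion [w, x, y, z].
In Python, from bench import readout, vision, ctrl gives the robot as it stands.
- The arm moves only by the tool play_rows, never from a script. Its arguments are lists of equal length, an entry for each row: "xyz": the shift along the tool's x, y, z in mm, a list of three; "rot": the turn, a rotation vector about the tool's x, y, z in rad, a list of three; "grip": the opening, from 0 (shut) to 1 (fully open). In form: {"xyz": [[x, y, z], ...], "rot": [[rx, ry, rz], ...], "grip": [grip, ...]}. A call has exactly 10 rows; each row is the pose to reach, as a shift and turn from the pose commanded when the call began, along the tool's axes at that moment; what a row does not reach only later rows make up. A row lasts 1/8 s, in which the tool goes at most 62.5 mm and 10.7 degrees, less where a joint would pass 70% of its speed; a pose out of reach is approached as far as the arm can. A call with a gripper value outside its range is refused whole. The fingers move at their own pace and stop on an object; the grip force is fixed at half the most. Time passes only in rows, so rows that repeat a pose let the fingers close, or fill a call up. It gives the time, the measured TCP pose, the force, the opening and the grip force at its end, in the units of the state.
- readout.get_obs(): the state, without advancing time (a new reading comes with each control period).
- vision.camera(name): name is "scene" or "top"; returns a dict with "color" (480x640x3 uint8, red, green, blue), "depth" (480x640 float32, m along the optical axis (not along the pixel's ray), 0 where there is no reading), "camera_matrix" (3x3 intrinsics, pixels), "extrinsics" (4x4, takes a point from camera to world coordinates). Camera axes: x right, y down, z forward; pixel columns grow to the right and rows downward; lengths in m; the calibration is good to about 2 mm. A picture is of the moment at which its call begins.
- ctrl.hand_in(): hands the job in; it is judged then, once.
The state is a dict: "time_s": time; "q": joint angles; "dq": joint speeds; "joint_efforts": joint torques, N m; "eef_pos": TCP position; "eef_rot": TCP orientation; "wrist_force": force on the tool from outside, world axes, zero at the start; "torque": the same for the moment, N m; "opening": opening from 0.0 (shut) to 1.0 (fully open); "grasp_force": force on a finger pad.
Only numpy, scipy, OpenCV 4.12 (cv2) and the standard library are available. Lean on these libraries where they do the work, as an engineer would, in place of code of your own. Each camera call takes 0.05 s, during which the arm holds its last target. There are 200 camera calls.

TASK

The size cards are needed in the wooden dock, but the two sticker rolls in the grey caddy stand against them and leave no room to grip. Stand both rolls upright side by side on the black mat, then lay the cards flat in the dock between its corner angles, and after that put each roll back upright, centred in the very nest of the caddy it came from. Leave the two loose loquats beside the dock and the mat where they lie, and let go of everything at the end.

Things in the scene. Friction and masses are not known exactly. Their poses are not given: they have to be found in the camera images.
- cards_mid (a point): Centre (half-way up) of the banded stack of grey size cards, a rigid flat block 65 (own x) x 90 (own y) x 21 mm high, about 0.11 kg, z up. At the start it lies flat in the caddy's middle pocket with its x along the caddy's x, its centre 15.5 mm above the table. Grip it from above across its 65 mm side, at its middle, once both rolls are gone.
- wide_roll_mid (a point): Centre (half-way up) of the wider sticker roll, an upright solid cylinder 63 mm in diameter, 28 mm high, about 0.06 kg, with a flat top, z up. It starts in one of the caddy's two nests (which one changes), its centre 19 mm above the table, about 2 mm from the cards.
- narrow_roll_mid (a point): Centre (half-way up) of the narrower sticker roll, an upright solid cylinder 53 mm in diameter, 28 mm high, about 0.06 kg, with a flat top, z up. It starts in the other nest of the caddy, its centre 19 mm above the table, about 7 mm from the cards.
- caddy: Fixed grey plastic caddy, 225 (x) x 116 (y) mm, origin at the centre of its underside on the table, z up. Things stand on its 5 mm base plate. Middle: the cards' pocket, with end walls at y = +-52 mm, 17 mm high, and short returns at x = +-36.5 mm only where |y| > 39 mm; its long sides are open. A round nest at each end, at x = +66 and -66 mm (see nest_p, nest_n).
- nest_p (a point): Centre of the caddy's nest at its x = +66 mm, on the base plate 5 mm above the table: a black disc 66 mm across with a curved outer rim (inner radius 41 mm, 12 mm high above the table) only on the side away from the cards. Open to the caddy's +y and -y sides, so that a roll can be gripped with the fingers closing along the caddy's y.
- nest_n (a point): Centre of the other nest, at the caddy's x = -66 mm; the mirror image of the first.
- dock: Fixed low brown wooden board, 92 (x) x 117 (y) mm, origin at the centre of its underside on the table, z up. On its 4 mm plate four aluminium corner angles, 15 mm high, enclose 79 (x) x 105 (y) mm; the x sides are open for fingers where |y| < 31 mm. The cards belong centred and flat on the plate, 65 mm side along the dock's x, either way round (centre then 14.5 mm above the table).
- mat: Fixed plain black rubber mat, 100 (x) x 150 (y) x 3 mm thick, origin at the centre of its underside on the table, z up: the side area where both rolls stand meanwhile, for instance at y = +37 and y = -37 mm on its centre line.
- fruit_a_mid (a point): Centre (half-way up) of a loose orange loquat, about 39 x 64 x 40 mm, lying on the table about 90 mm from the dock's centre on the dock's +x side. To be left alone.
- fruit_b_mid (a point): Centre (half-way up) of a loose orange loquat, about 39 x 66 x 40 mm, lying on the table about 90 mm from the mat's centre on the mat's +x side. To be left alone.
Things that resemble listed ones, but are neither listed nor needed, are in the scene too. Of the things like the part that bears wide_roll_mid, leave any that is blue; of the rest the smaller one is meant.

How it is judged:
On the way, in this order (a step that is already met when the one before it is completed fails the run):
1. both rolls stand on the mat, let go, while the cards still lie in the caddy (x of wide_roll_mid in the frame of mat between -0.048 and 0.048 m and y of wide_roll_mid in the frame of mat between -0.073 and 0.073 m and height (world z) of each of wide_roll_mid, narrow_roll_mid below 0.022 m and angle between each of wide_roll_mid, narrow_roll_mid's own z axis and vertical below 0.1 rad and x of narrow_roll_mid in the frame of mat between -0.048 and 0.048 m and y of narrow_roll_mid in the frame of mat between -0.073 and 0.073 m and contact force between the fingers and wide_roll below 0.05 N and linear speed of each of wide_roll, narrow_roll below 0.02 m/s and contact force between the fingers and narrow_roll below 0.05 N and distance of cards_mid from where it was at the start of the episode below 0.02 m), for 0.2 s.
2. the cards lie in the dock, let go, while both rolls are still on the mat (horizontal distance between cards_mid and dock below 0.012 m and angle between the x axis of cards_mid and the x axis of dock, either way round below 0.3 rad and angle between cards_mid's own z axis and vertical below 0.06 rad and height (world z) of cards_mid below 0.0185 m and contact force between the fingers and cards below 0.05 N and linear speed of cards below 0.02 m/s and x of wide_roll_mid in the frame of mat between -0.048 and 0.048 m and y of wide_roll_mid in the frame of mat between -0.073 and 0.073 m and height (world z) of each of wide_roll_mid, narrow_roll_mid below 0.022 m and angle between each of wide_roll_mid, narrow_roll_mid's own z axis and vertical below 0.1 rad and x of narrow_roll_mid in the frame of mat between -0.048 and 0.048 m and y of narrow_roll_mid in the frame of mat between -0.073 and 0.073 m), for 0.2 s.
At the end, for the whole second after the job is handed in: The cards lie flat in the dock (centre within 12 mm, turned by less than 0.3 rad either way round); each roll stands upright in the caddy within 15 mm of where it stood at the start; both loquats are within 30 mm of where they lay; all are released and at rest (horizontal distance between cards_mid and dock below 0.012 m and angle between the x axis of cards_mid and the x axis of dock, either way round below 0.3 rad and angle between cards_mid's own z axis and vertical below 0.06 rad and height (world z) of cards_mid below 0.0185 m and contact force between the fingers and cards below 0.05 N and linear speed of each of cards, wide_roll, narrow_roll below 0.02 m/s and distance of each of wide_roll_mid, narrow_roll_mid from where it was at the start of the episode below 0.015 m and angle between each of wide_roll_mid, narrow_roll_mid's own z axis and vertical below 0.1 rad and height (world z) of each of wide_roll_mid, narrow_roll_mid below 0.023 m and contact force between the fingers and wide_roll below 0.05 N and contact force between the fingers and narrow_roll below 0.05 N and distance of each of fruit_a_mid, fruit_b_mid from where it was at the start of the episode below 0.03 m); the robot touches nothing.
It fails at once if a loquat is pushed away or picked up (distance of any of fruit_a_mid, fruit_b_mid from where it was at the start of the episode above 0.03 m).
It also fails if it takes over 112 s, if anything falls off the work surface, if the arm or the gripper's body presses on something with over 40 N, if the wrist force passes 120 N, or if a joint passes its speed limit or range.

## Working session

There is one attempt and no reset: what is moved stays moved. The work goes in short steps, Python scripts to look and compute and a tool call to move; the robot and the scene stay as the last step left them, time stands still between calls to the robot, and variables do not carry over. Pictures are saved under pics/ and viewed, at most 14 in all, crops included, and the job is handed in when it is done.

Besides the shell and the picture viewer there is one more tool, called after "Emit:" as name(argument=value, ...), one argument or row to a line, values as JSON. play_rows: Moves the arm, as the interface text tells. Its arguments: {"type":"object","properties":{"xyz":{"type":"array","items":{"type":"array","items":{"type":"number"}}},"rot":{"type":"array","items":{"type":"array","items":{"type":"number"}}},"grip":{"type":"array","items":{"type":"number"}}},"required":["xyz","rot","grip"]}

```bash
mkdir -p pics; python3 - <<'E'
from bench import readout, vision, ctrl
import cv2,numpy as np
o=readout.get_obs();print(o['time_s'],o['eef_pos'],o['eef_rot'],o['opening'],ctrl.tips_ahead)
for n in ['scene','top']:
    c=vision.camera(n);np.savez('%s0.npz'%n,**c)
    cv2.imwrite(f'pics/{n}0.png',c['color'][:,:,::-1]);print(n,c['camera_matrix'].tolist(),np.round(c['extrinsics'],3).tolist())
E
```

```text
0.0 [ 0.19971487 -0.53862476  0.22927778] [-8.64343411e-04  9.84302796e-01  1.76485858e-01  2.64749238e-05] 1.0031858771451414 0.019
scene [[582.2584119646632, 0.0, 322.9691363647897], [0.0, 582.2584119646632, 227.8176587472429], [0.0, 0.0, 1.0]] [[-0.876, -0.272, 0.397, 0.038], [-0.481, 0.521, -0.705, 0.852], [-0.015, -0.809, -0.588, 0.713], [0.0, 0.0, 0.0, 1.0]]
top [[551.4927813437808, 0.0, 319.07386364560676], [0.0, 551.4927813437808, 248.49701943921104], [0.0, 0.0, 1.0]] [[0.005, -0.997, 0.081, 0.389], [-1.0, -0.004, 0.015, 0.021], [-0.014, -0.081, -0.997, 1.111], [0.0, 0.0, 0.0, 1.0]]
```

View pics/top0.png

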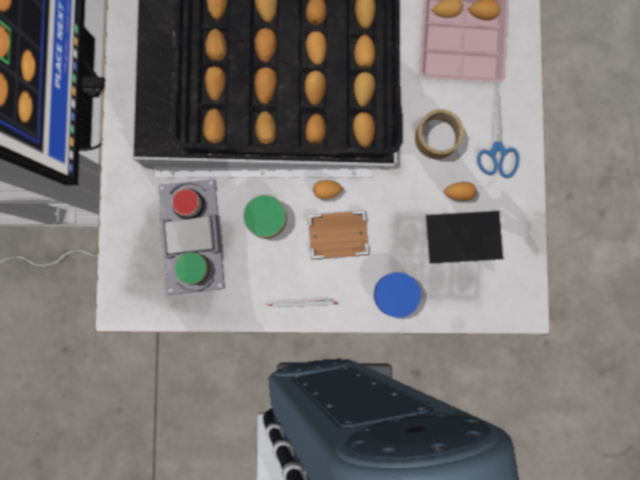

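View pics/scene0.png

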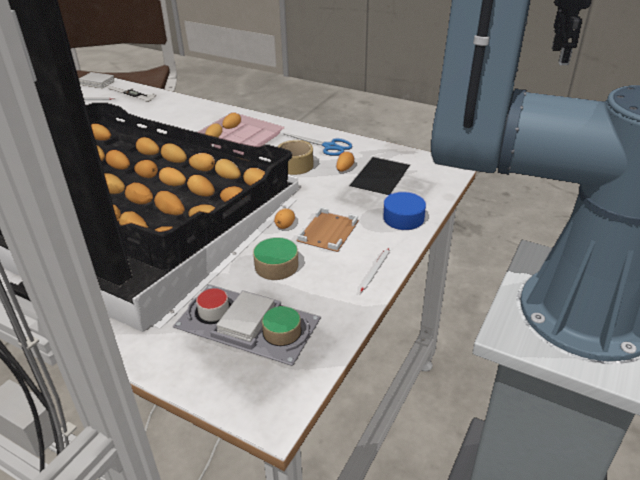

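Top view: the caddy is at (190,235), with the red narrow roll at (186,202) and the green wide one at (192,267). The dock is at (338,235) and the mat at (465,237). The loquats lie at (327,190) and (460,191); the big green roll at (265,217) and the blue one at (398,295) are decoys.

```bash
cat > h.py <<'E'
import numpy as np,cv2
def cast(c,uv,z):
    K=c['camera_matrix'];E=c['extrinsics'];uv=np.atleast_2d(uv).astype(float)
    d=np.c_[(uv-K[:2,2])/[K[0,0],K[1,1]],np.ones(len(uv))]@E[:3,:3].T
    return E[:3,3]+d*((z-E[2,3])/d[:,2])[:,None]
def blobs(mask,box,amin=80):
    m=np.zeros(mask.shape,np.uint8);x0,y0,x1,y1=box;m[y0:y1,x0:x1]=mask[y0:y1,x0:x1]
    cs,_=cv2.findContours(m,cv2.RETR_EXTERNAL,cv2.CHAIN_APPROX_NONE)
    return sorted([k for k in cs if cv2.contourArea(k)>amin],key=cv2.contourArea)[::-1]
def hsv(c): return cv2.cvtColor(c['color'],cv2.COLOR_RGB2HSV).astype(int)
def masks(c):
    H,S,V=np.moveaxis(hsv(c),2,0)
    return dict(green=(H>50)&(H<90)&(S>120)&(V>50),red=((H<6)|(H>172))&(S>130)&(V>80),
      blue=(H>105)&(H<125)&(S>150),brown=(H>5)&(H<20)&(S>70)&(V>70),dark=(V<60),orange=(H>8)&(H<20)&(S>170)&(V>120),grey=(S<40)&(V>95)&(V<190))
def rect(c,k,z):
    P=cast(c,k[:,0,:],z)[:,:2]; r=cv2.minAreaRect((P*1000).astype(np.float32)); return r
E
python3 - <<'E'
from h import *
for n,Z in [('top',0),('scene',1)]:
    c=dict(np.load(n+'0.npz'));M=masks(c)
    jobs=dict(
     top=[('green',(150,180,300,300),.033),('red',(150,180,230,230),.033),('brown',(300,205,375,265),.004),('dark',(415,200,515,270),.003),('orange',(300,170,350,205),.02),('orange',(435,175,485,205),.02)],
     scene=[('green',(240,230,320,345),.033),('red',(180,280,240,320),.033),('brown',(295,205,360,252),.004),('dark',(345,150,412,197),.003)])[n]
    for col,box,z in jobs:
        for k in blobs(M[col],box)[:2]:
            r=rect(c,k,z); d=[c['depth'][v,u] for u,v in [k[:,0].mean(0).astype(int)]]
            print(n,col,np.round(k[:,0].mean(0)),'rect',np.round(r[0],1),np.round(r[1],1),round(r[2],1),'circ',np.round(cv2.minEnclosingCircle((cast(c,k[:,0],z)[:,:2]*1000).astype(np.float32))[1],1))
c=dict(np.load('top0.npz'))
K=c['camera_matrix'];E=c['extrinsics'];v,u=np.mgrid[0:480,0:640];d=c['depth']
P=np.stack([(u-K[0,2])/K[0,0]*d,(v-K[1,2])/K[1,1]*d,d],-1)@E[:3,:3].T+E[:3,3];np.save('P.npy',P)
for p in [(189,235),(186,202),(192,267),(265,217),(338,235),(465,237),(327,190),(390,163),(170,163),(300,165),(85,130),(290,135),(112,60)]: print(p,np.round(P[p[1],p[0]],3))
a=c['color'][160:320,140:300,::-1];cv2.imwrite('pics/c0.png',cv2.resize(a,None,fx=3.7,fy=3.7,interpolation=2))
E
```

```text
top green [264. 215.] rect [542.4 146. ] [74.2 73.8] 34.3 circ 37.9
top green [190. 268.] rect [438.7 290.1] [53.3 51.2] 1.3 circ 27.5
top red [185. 201.] rect [569.5 303.2] [46.2 43.8] 1.4 circ 24.0
top brown [338. 235.] rect [ 5.077e+02 -2.000e-01] [ 89.2 113.6] 5.0 circ 61.1
top dark [464. 237.] rect [ 504.8 -253.8] [ 94.6 144.1] 3.5 circ 84.2
scene green [275. 251.] rect [543.1 142.1] [75.3 76.2] 0.9 circ 39.4
scene green [281. 319.] rect [437.2 291.3] [56.2 56.7] 84.1 circ 29.5
scene red [212. 298.] rect [568.4 303.8] [47.3 44.9] 27.9 circ 24.2
scene brown [327. 232.] rect [504.2   4.1] [ 90.1 116. ] 4.7 circ 69.6
scene dark [380. 176.] rect [ 500.6 -248.5] [ 94.8 143.4] 3.3 circ 84.4
(189, 235) [0.503 0.295 0.026]
(186, 202) [0.568 0.301 0.033]
(192, 267) [0.44  0.286 0.032]
(265, 217) [0.538 0.143 0.041]
(338, 235) [ 0.507 -0.001  0.007]
(465, 237) [ 0.504 -0.256  0.004]
(327, 190) [0.592 0.022 0.04 ]
(390, 163) [ 0.653 -0.105  0.01 ]
(170, 163) [0.647 0.335 0.034]
(300, 165) [0.647 0.077 0.019]
(85, 130) [ 0.854  0.719 -0.433]
(290, 135) [0.698 0.095 0.052]
(112, 60) [0.873 0.472 0.001]
```

View pics/c0.png

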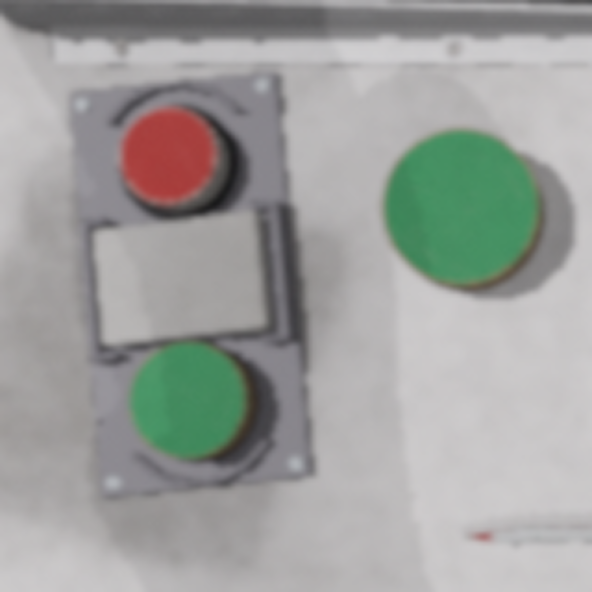

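The crop confirms it: red is about 52 mm across and green about 62 mm, as the sizes require. The roll spacing is 131 mm against 132 mm and the caddy's yaw is about 5.4°. I'll write a small helper for the shifts and set out.

```bash
cat > go.py <<'E'
import sys,numpy as np
from scipy.spatial.transform import Rotation as R
from bench import readout
# args: x,y,z,yawdeg (mm) ... -> shift/turn from the measured pose, tool axes
o=readout.get_obs();q=np.array(o['eef_rot']);R0=R.from_quat(q[[1,2,3,0]]);p=np.array(o['eef_pos'])*1000
x=R0.as_matrix()[:,0]
print('t',round(o['time_s'],2),'p',p.round(1),'yaw',np.degrees(np.arctan2(x[1],x[0])).round(2),'open',round(o['opening'],3),'gf',round(o['grasp_force'],1),'wf',np.round(o['wrist_force'],1),'q',np.round(o['q'],2))
for a in sys.argv[1:]:
    X,Y,Z,w=map(float,a.split(','))
    Rt=R.from_euler('z',w,degrees=True)*R.from_euler('x',180,degrees=True)
    print(a,'->',R0.inv().apply(np.array([X,Y,Z])-p).round(1),(R0.inv()*Rt).as_rotvec().round(3))
E
python3 go.py 440,-200,200,5.2 438,290.5,120,5.2
```

```text
t 0.1 p [ 199.7 -538.7  229.4] yaw 20.33 open 0.999 gf 0.0 wf [ 1.4 -0.1 -0.6] q [-1.42  0.18  1.61  0.    1.35 -0.21]
440,-200,200,5.2 -> [ 343.  -234.1   29.8] [-0.002 -0.     0.264]
438,290.5,120,5.2 -> [ 511.5 -694.6  110.6] [-0.002 -0.     0.264]
```

Emit:
play_rows(
  xyz=[
    [40,-27,3],
    [80,-54,6],
    [120,-81,10],
    [160,-108,13],
    [200,-135,17],
    [240,-162,20],
    [280,-190,24],
    [320,-218,28],
    [343,-234,30],
    [343,-234,30],
  ],
  rot=[
    [0,0,0.03],
    [0,0,0.06],
    [0,0,0.09],
    [0,0,0.12],
    [0,0,0.15],
    [0,0,0.18],
    [0,0,0.21],
    [0,0,0.24],
    [0,0,0.264],
    [0,0,0.264],
  ],
  grip=[1,1,1,1,1,1,1,1,1,1],
)

```text
time_s: 1.35
eef_pos: [0.4405, -0.1988, 0.1996]
eef_rot: [-0.0, 0.999, 0.047, -0.0]
wrist_force: [-0.5, -0.4, 0.4]
opening: 1.002
grasp_force: 0.0
```

```bash
python3 go.py 438,290.5,120,5.2 438,290.5,80,5.2
```

```text
t 1.35 p [ 440.5 -198.8  199.6] yaw 5.4 open 1.002 gf 0.0 wf [-0.5 -0.4  0.4] q [-0.67  0.    1.86  0.    1.28  0.81]
438,290.5,120,5.2 -> [  43.6 -487.3   80.1] [-0.001  0.001  0.003]
438,290.5,80,5.2 -> [  43.6 -487.3  120.1] [-0.001  0.001  0.003]
```

Emit:
play_rows(
  xyz=[
    [4,-50,0],
    [9,-105,0],
    [14,-160,10],
    [19,-215,20],
    [24,-270,35],
    [29,-325,50],
    [34,-380,65],
    [39,-435,80],
    [43.5,-487,100],
    [43.5,-487,120],
  ],
  rot=[
    [0,0,0],
    [0,0,0],
    [0,0,0],
    [0,0,0],
    [0,0,0],
    [0,0,0],
    [0,0,0],
    [0,0,0],
    [0,0,0],
    [0,0,0],
  ],
  grip=[1,1,1,1,1,1,1,1,1,1],
)

```text
time_s: 2.6
eef_pos: [0.4395, 0.2905, 0.0796]
eef_rot: [-0.0, 0.999, 0.047, 0.0]
wrist_force: [-0.6, -0.5, 0.7]
opening: 1.0
grasp_force: 0.0
```

```bash
python3 go.py 438,290.5,26,5.4; python3 - <<'E'
from h import *
from bench import vision
for n in ['top','scene']:
    c=vision.camera(n)
    cv2.imwrite(f'pics/{n}1.png',c['color'][:,:,::-1])
    a=c['color'][230:380,190:350,::-1] if n=='scene' else c['color'][160:320,140:300,::-1]
    if n=='scene': cv2.imwrite('pics/s1c.png',cv2.resize(a,None,fx=3.7,fy=3.7,interpolation=2))
E
```

```text
t 2.6 p [439.5 290.5  79.6] yaw 5.43 open 1.0 gf 0.0 wf [-0.6 -0.5  0.7] q [0.36 0.27 1.84 0.   1.03 1.83]
438,290.5,26,5.4 -> [-1.5 -0.1 53.6] [-0.    -0.001  0.   ]
```

View pics/s1c.png

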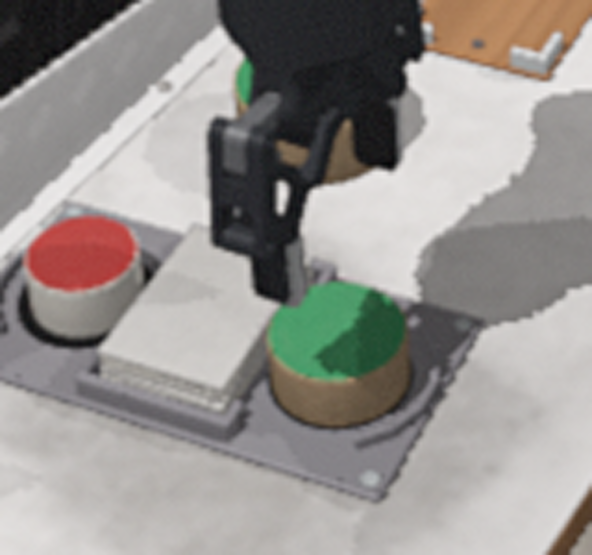

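The crop shows the gripper above the green roll: the +y fingertip at (275,300) is where projection puts it. Descend and grip.

Emit:
play_rows(
  xyz=[
    [-1.5,0,15],
    [-1.5,0,35],
    [-1.5,0,48],
    [-1.5,0,54],
    [-1.5,0,54],
    [-1.5,0,54],
    [-1.5,0,54],
    [-1.5,0,54],
    [-1.5,0,54],
    [-1.5,0,54],
  ],
  rot=[
    [0,0,0],
    [0,0,0],
    [0,0,0],
    [0,0,0],
    [0,0,0],
    [0,0,0],
    [0,0,0],
    [0,0,0],
    [0,0,0],
    [0,0,0],
  ],
  grip=[1,1,1,1,1,0.5,0.5,0.5,0.5,0.5],
)

```text
time_s: 3.95
eef_pos: [0.441, 0.2893, 0.03]
eef_rot: [-0.001, 0.999, 0.046, 0.003]
wrist_force: [-1.7, -1.3, 20.9]
opening: 0.504
grasp_force: 10.3
```

```bash
python3 go.py 438,290.5,80,5.4  500,-209,60,5.4 500,-209,25,5.4
```

```text
t 3.95 p [441.  289.3  30. ] yaw 5.22 open 0.504 gf 10.3 wf [-1.7 -1.3 20.9] q [ 0.36  0.35  1.86 -0.    0.93  1.84]
438,290.5,80,5.4 -> [ -2.6  -1.5 -50. ] [-0.001 -0.007 -0.003]
500,-209,60,5.4 -> [ 13.6 501.6 -30.6] [-0.001 -0.007 -0.003]
500,-209,25,5.4 -> [ 13.3 501.6   4.4] [-0.001 -0.007 -0.003]
```

```bash
python3 - <<'E'
from h import *
from bench import vision
c=vision.camera('scene');a=c['color'][230:380,190:350,::-1]
cv2.imwrite('pics/s2c.png',cv2.resize(a,None,fx=3.7,fy=3.7,interpolation=2))
E
```

```text
(no output)
```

View pics/s2c.png

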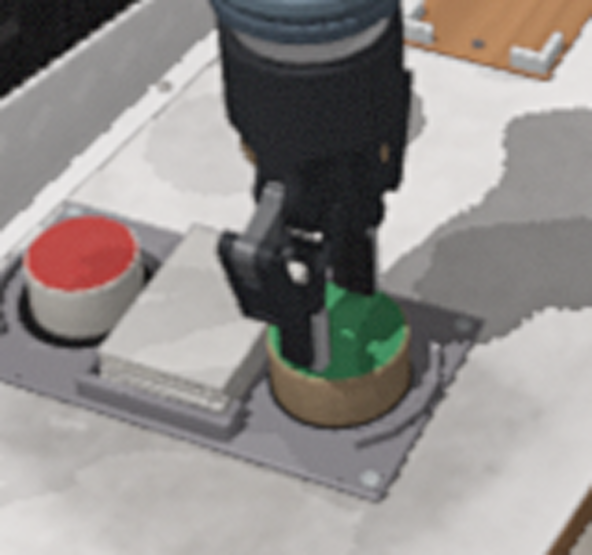

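The fingers did not straddle the roll. They closed onto its top (tip at about (305,370) in the crop, inside the green face), so the tips are higher than I assumed. I'll lift, open and measure the tip height.

Emit:
play_rows(
  xyz=[
    [0,0,-15],
    [0,0,-30],
    [-2.5,-1.5,-45],
    [-2.5,-1.5,-50],
    [-2.5,-1.5,-50],
    [-2.5,-1.5,-50],
    [-2.5,-1.5,-50],
    [-2.5,-1.5,-50],
    [-2.5,-1.5,-50],
    [-2.5,-1.5,-50],
  ],
  rot=[
    [0,0,0],
    [0,0,0],
    [0,0,0],
    [0,0,0],
    [0,0,0],
    [0,0,0],
    [0,0,0],
    [0,0,0],
    [0,0,0],
    [0,0,0],
  ],
  grip=[0.5,0.5,0.5,1,1,1,1,1,1,1],
)

```text
time_s: 5.25
eef_pos: [0.4351, 0.2895, 0.0761]
eef_rot: [0.0, 0.999, 0.045, -0.0]
wrist_force: [0.2, -0.7, -0.2]
opening: 0.998
grasp_force: 0.0
```

```bash
python3 go.py 438,290.5,26,5.4; python3 - <<'E'
from h import *
from bench import vision
def world(c):
    K=c['camera_matrix'];E=c['extrinsics'];v,u=np.mgrid[0:480,0:640];d=c['depth']
    return np.stack([(u-K[0,2])/K[0,0]*d,(v-K[1,2])/K[1,1]*d,d],-1)@E[:3,:3].T+E[:3,3]
c=vision.camera('scene');P=world(c);np.savez('s3.npz',**c)
dark=c['color'].max(2)<75
m=(c['depth']>0)&(abs(P[...,0]-.44)<.06)&(abs(P[...,1]-.29)<.08)&(P[...,2]>.045)&(P[...,2]<.2)
for z in np.arange(.05,.15,.006):
    q=P[m&(abs(P[...,2]-z)<.003)]
    if len(q): print(round(z,3),len(q),'x',q[:,0].min().round(3),q[:,0].max().round(3),'y',q[:,1].min().round(3),q[:,1].max().round(3))
a=c['color'][230:380,190:350,::-1]
cv2.imwrite('pics/s3c.png',cv2.resize(a,None,fx=3.7,fy=3.7,interpolation=2))
t=vision.camera('top');T=world(t)
for k in blobs(masks(t)['green'],(150,180,230,300))[:1]: print('green',rect(t,k,.033)[:2])
for k in blobs(masks(c)['green'],(250,290,320,345))[:1]: print('green s',rect(c,k,.033)[:2])
E
```

```text
t 5.25 p [435.1 289.5  76.1] yaw 5.2 open 0.998 gf 0.0 wf [ 0.2 -0.7 -0.2] q [0.36 0.26 1.85 0.   1.02 1.84]
438,290.5,26,5.4 -> [ 3.  -0.8 50.1] [ 0.     0.    -0.003]
0.092 38 x 0.421 0.449 y 0.241 0.339
0.098 68 x 0.42 0.45 y 0.239 0.345
0.104 81 x 0.42 0.45 y 0.239 0.346
0.11 85 x 0.42 0.45 y 0.238 0.347
0.116 73 x 0.419 0.451 y 0.243 0.348
0.122 71 x 0.419 0.445 y 0.242 0.348
0.128 44 x 0.419 0.445 y 0.236 0.346
0.134 48 x 0.417 0.443 y 0.222 0.361
0.14 116 x 0.416 0.444 y 0.215 0.365
0.146 183 x 0.416 0.444 y 0.215 0.365
green ((419.73809814453125, 282.3104553222656), (15.025943756103516, 39.40316390991211))
green s ((436.6275939941406, 290.6560363769531), (56.5191764831543, 55.0012321472168))
```

View pics/s3c.png

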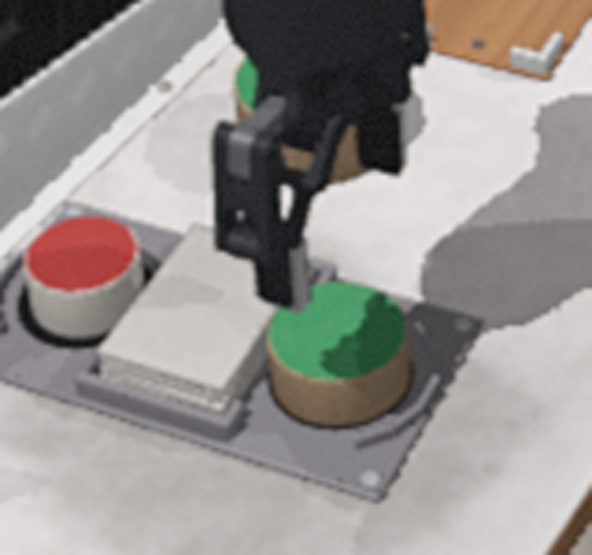

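Measured: the open fingertips are at z≈89 mm while the TCP reads 76. So open they sit about 13 mm behind the read TCP, level with it when shut, and not 19 mm ahead. The roll hasn't moved, so I'll grip lower, at a TCP reading of about 6.

Emit:
play_rows(
  xyz=[
    [2.5,-1,20],
    [2.5,-1,40],
    [2.5,-1,55],
    [2.5,-1,65],
    [2.5,-1,70],
    [2.5,-1,70],
    [2.5,-1,70],
    [2.5,-1,70],
    [2.5,-1,70],
    [2.5,-1,70],
  ],
  rot=[
    [0,0,0],
    [0,0,0],
    [0,0,0],
    [0,0,0],
    [0,0,0],
    [0,0,0],
    [0,0,0],
    [0,0,0],
    [0,0,0],
    [0,0,0],
  ],
  grip=[1,1,1,1,1,1,0.6,0.6,0.6,0.6],
)

```text
time_s: 6.6
eef_pos: [0.4384, 0.291, 0.0073]
eef_rot: [-0.0, 0.999, 0.045, 0.001]
wrist_force: [-1.0, 0.6, 5.6]
opening: 0.714
grasp_force: 65.1
```

```bash
python3 go.py 437.5,290.7,60,5.4  500,-209,60,5.4 500,-209,5,5.4
```

```text
t 6.6 p [438.4 291.    7.3] yaw 5.21 open 0.714 gf 65.1 wf [-1.   0.6  5.6] q [ 0.36  0.39  1.86 -0.    0.89  1.84]
437.5,290.7,60,5.4 -> [ -0.8   0.2 -52.7] [-0.    -0.002 -0.003]
500,-209,60,5.4 -> [ 16.  503.5 -52.9] [-0.    -0.002 -0.003]
500,-209,5,5.4 -> [ 15.9 503.5   2.1] [-0.    -0.002 -0.003]
```

Emit:
play_rows(
  xyz=[
    [0,0,-10],
    [0,0,-30],
    [0,0,-55],
    [0,20,-75],
    [2,60,-75],
    [4,110,-75],
    [5,165,-75],
    [7,220,-75],
    [9,275,-75],
    [10,325,-75],
  ],
  rot=[
    [0,0,0],
    [0,0,0],
    [0,0,0],
    [0,0,0],
    [0,0,0],
    [0,0,0],
    [0,0,0],
    [0,0,0],
    [0,0,0],
    [0,0,0],
  ],
  grip=[0.6,0.6,0.6,0.6,0.6,0.6,0.6,0.6,0.6,0.6],
)

```text
time_s: 7.85
eef_pos: [0.4773, -0.0341, 0.082]
eef_rot: [0.0, 0.999, 0.045, 0.001]
wrist_force: [0.9, 0.3, -0.3]
opening: 0.716
grasp_force: 65.0
```

```bash
python3 go.py 500,-209,60,5.2 500,-209,5,5.2
```

```text
t 7.85 p [477.3 -34.1  82. ] yaw 5.18 open 0.716 gf 65.0 wf [ 0.9  0.3 -0.3] q [-0.32  0.16  1.96  0.    1.01  1.16]
500,-209,60,5.2 -> [  6.8 176.3  22.1] [ 0.    -0.001 -0.   ]
500,-209,5,5.2 -> [  6.8 176.2  77.1] [ 0.    -0.001 -0.   ]
```

Emit:
play_rows(
  xyz=[
    [2,45,0],
    [4,90,0],
    [6,135,5],
    [7,165,15],
    [7,176,30],
    [7,176,50],
    [7,176,66],
    [7,176,76],
    [7,176,76],
    [7,176,76],
  ],
  rot=[
    [0,0,0],
    [0,0,0],
    [0,0,0],
    [0,0,0],
    [0,0,0],
    [0,0,0],
    [0,0,0],
    [0,0,0],
    [0,0,0],
    [0,0,0],
  ],
  grip=[0.6,0.6,0.6,0.6,0.6,0.6,0.6,0.6,0.6,0.6],
)

```text
time_s: 9.1
eef_pos: [0.5001, -0.2064, 0.0053]
eef_rot: [0.0, 0.999, 0.046, 0.0]
wrist_force: [-0.6, 0.5, 0.0]
opening: 0.713
grasp_force: 68.8
```

Emit:
play_rows(
  xyz=[
    [0,0,0],
    [0,0,0],
    [0,0,0],
    [0,0,-5],
    [0,0,-25],
    [0,0,-50],
    [0,0,-75],
    [0,-20,-90],
    [0,-60,-90],
    [0,-115,-90],
  ],
  rot=[
    [0,0,0],
    [0,0,0],
    [0,0,0],
    [0,0,0],
    [0,0,0],
    [0,0,0],
    [0,0,0],
    [0,0,0],
    [0,0,0],
    [0,0,0],
  ],
  grip=[1,1,1,1,1,1,1,1,1,1],
)

```text
time_s: 10.35
eef_pos: [0.49, -0.0921, 0.0961]
eef_rot: [0.0, 0.999, 0.044, 0.001]
wrist_force: [1.0, 0.7, -0.8]
opening: 0.996
grasp_force: 0.0
```

```bash
python3 go.py 500,100,110,5.2 569,303.5,80,5.2
```

```text
t 10.35 p [490.  -92.1  96.1] yaw 5.07 open 0.996 gf 0.0 wf [ 1.   0.7 -0.8] q [-0.42  0.18  1.91  0.    1.05  1.06]
500,100,110,5.2 -> [  27.  -190.5  -14. ] [ 0.001 -0.002 -0.002]
569,303.5,80,5.2 -> [ 113.7 -387.1   16. ] [ 0.001 -0.002 -0.002]
```

Emit:
play_rows(
  xyz=[
    [8,-30,0],
    [22,-75,0],
    [38,-125,0],
    [54,-180,0],
    [70,-235,0],
    [86,-290,0],
    [102,-345,0],
    [113,-380,0],
    [114,-387,8],
    [114,-387,16],
  ],
  rot=[
    [0,0,0],
    [0,0,0],
    [0,0,0],
    [0,0,0],
    [0,0,0],
    [0,0,0],
    [0,0,0],
    [0,0,0],
    [0,0,0],
    [0,0,0],
  ],
  grip=[1,1,1,1,1,1,1,1,1,1],
)

```text
time_s: 11.6
eef_pos: [0.5674, 0.3034, 0.0785]
eef_rot: [0.0, 0.999, 0.046, -0.0]
wrist_force: [1.3, 0.0, -0.9]
opening: 1.002
grasp_force: 0.0
```

```bash
python3 go.py 569,303.5,8,5.2;python3 - <<'E'
from h import *
from bench import vision
c=vision.camera('top');M=masks(c)
for k in blobs(M['green'],(400,180,520,300))[:1]: print('wide on mat',rect(c,k,.031)[:2])
c=vision.camera('scene');M=masks(c)
for k in blobs(M['green'],(330,130,420,220))[:1]: print('wide on mat s',rect(c,k,.031)[:2])
for k in blobs(M['red'],(180,280,240,320))[:1]: print('red s',rect(c,k,.033)[:2])
E
```

```text
t 11.6 p [567.4 303.4  78.5] yaw 5.25 open 1.002 gf 0.0 wf [ 1.3  0.  -0.9] q [ 0.31  0.49  1.53 -0.    1.12  1.79]
569,303.5,8,5.2 -> [ 1.6 -0.  70.5] [0.    0.001 0.001]
wide on mat ((499.5816955566406, -208.21844482421875), (52.70674133300781, 53.018272399902344))
wide on mat s ((497.111083984375, -207.11590576171875), (57.349159240722656, 53.541282653808594))
red s ((568.35888671875, 303.82659912109375), (47.25221633911133, 44.949527740478516))
```

Emit:
play_rows(
  xyz=[
    [1.5,0,20],
    [1.5,0,40],
    [1.5,0,55],
    [1.5,0,65],
    [1.5,0,70],
    [1.5,0,70],
    [1.5,0,70],
    [1.5,0,70],
    [1.5,0,70],
    [1.5,0,70],
  ],
  rot=[
    [0,0,0],
    [0,0,0],
    [0,0,0],
    [0,0,0],
    [0,0,0],
    [0,0,0],
    [0,0,0],
    [0,0,0],
    [0,0,0],
    [0,0,0],
  ],
  grip=[1,1,1,1,1,0.45,0.45,0.45,0.45,0.45],
)

```text
time_s: 12.95
eef_pos: [0.5704, 0.3041, 0.0104]
eef_rot: [-0.0, 0.999, 0.045, 0.001]
wrist_force: [-0.4, 0.3, 5.7]
opening: 0.597
grasp_force: 63.0
```

```bash
python3 go.py 490,-92,80,5.2 505.5,-297,5,5.2
```

```text
t 12.95 p [570.4 304.1  10.4] yaw 5.21 open 0.597 gf 63.0 wf [-0.4  0.3  5.7] q [0.31 0.59 1.54 0.   1.01 1.79]
490,-92,80,5.2 -> [-115.8  387.1  -70.1] [-0.001 -0.002  0.   ]
505.5,-297,5,5.2 -> [-119.2  592.7    4.8] [-0.001 -0.002  0.   ]
```

Emit:
play_rows(
  xyz=[
    [0,0,-10],
    [0,0,-30],
    [0,0,-55],
    [-6,20,-78],
    [-18,60,-78],
    [-33,110,-78],
    [-48,160,-78],
    [-64,215,-78],
    [-81,270,-78],
    [-98,325,-78],
  ],
  rot=[
    [0,0,0],
    [0,0,0],
    [0,0,0],
    [0,0,0],
    [0,0,0],
    [0,0,0],
    [0,0,0],
    [0,0,0],
    [0,0,0],
    [0,0,0],
  ],
  grip=[0.45,0.45,0.45,0.45,0.45,0.45,0.45,0.45,0.45,0.45],
)

```text
time_s: 14.2
eef_pos: [0.5012, -0.0306, 0.0886]
eef_rot: [0.0, 0.999, 0.046, 0.001]
wrist_force: [-0.1, -1.1, -0.2]
opening: 0.595
grasp_force: 62.7
```

```bash
python3 go.py 505.5,-297,80,5.2 505.5,-297,8.5,5.2
```

```text
t 14.2 p [501.2 -30.6  88.6] yaw 5.22 open 0.595 gf 62.7 wf [-0.1 -1.1 -0.2] q [-0.3   0.2   1.9  -0.    1.04  1.18]
505.5,-297,80,5.2 -> [-20.  265.6   8.8] [ 0.001 -0.002  0.   ]
505.5,-297,8.5,5.2 -> [-20.1 265.6  80.3] [ 0.001 -0.002  0.   ]
```

Emit:
play_rows(
  xyz=[
    [-3,35,0],
    [-7,85,0],
    [-11,140,0],
    [-15,195,0],
    [-19,245,0],
    [-20,265.5,15],
    [-20,265.5,45],
    [-20,265.5,68],
    [-20,265.5,79],
    [-20,265.5,79],
  ],
  rot=[
    [0,0,0],
    [0,0,0],
    [0,0,0],
    [0,0,0],
    [0,0,0],
    [0,0,0],
    [0,0,0],
    [0,0,0],
    [0,0,0],
    [0,0,0],
  ],
  grip=[0.45,0.45,0.45,0.45,0.45,0.45,0.45,0.45,0.45,0.45],
)

```text
time_s: 15.45
eef_pos: [0.5058, -0.2952, 0.009]
eef_rot: [0.0, 0.999, 0.045, 0.0]
wrist_force: [0.3, -0.5, -0.1]
opening: 0.595
grasp_force: 64.6
```

Emit:
play_rows(
  xyz=[
    [0,0,0],
    [0,0,0],
    [0,0,0],
    [0,0,0],
    [0,0,-10],
    [0,0,-35],
    [0,0,-65],
    [0,0,-90],
    [0,-10,-100],
    [0,-30,-100],
  ],
  rot=[
    [0,0,0],
    [0,0,0],
    [0,0,0],
    [0,0,0],
    [0,0,0],
    [0,0,0],
    [0,0,0],
    [0,0,0],
    [0,0,0],
    [0,0,0],
  ],
  grip=[0.8,0.8,0.8,0.8,0.8,0.8,0.8,1,1,1],
)

```text
time_s: 16.7
eef_pos: [0.5029, -0.2648, 0.1088]
eef_rot: [0.0, 0.999, 0.045, 0.001]
wrist_force: [-0.1, 0.4, 0.6]
opening: 0.998
grasp_force: 0.0
```

```bash
python3 go.py 503.5,297,110,95.2;python3 - <<'E'
from h import *
from bench import vision
c=vision.camera('scene');M=masks(c)
for k in blobs(M['green'],(330,130,420,220))[:1]: print('wide on mat s',rect(c,k,.031)[:2])
for k in blobs(M['red'],(330,130,430,220),40)[:1]: print('red s',rect(c,k,.031)[:2])
a=c['color'][110:260,280:440,::-1]
t=vision.camera('top');np.savez('top4.npz',**t)
b=t['color'][160:320,140:300,::-1];b=cv2.resize(b,(400,400),interpolation=2);a=cv2.resize(a,(400,400),interpolation=2)
cv2.imwrite('pics/p4.png',np.hstack([a,b]))
E
```

```text
t 16.7 p [ 502.9 -264.8  108.8] yaw 5.15 open 0.998 gf 0.0 wf [-0.1  0.4  0.6] q [-0.69  0.3   1.72  0.    1.11  0.79]
503.5,297,110,95.2 -> [  51.1 -559.5   -1.6] [ 0.002 -0.    -1.572]
wide on mat s ((498.1246643066406, -206.5928497314453), (55.0680046081543, 53.541290283203125))
red s ((502.5670471191406, -293.45745849609375), (45.667877197265625, 39.19209671020508))
```

View pics/p4.png

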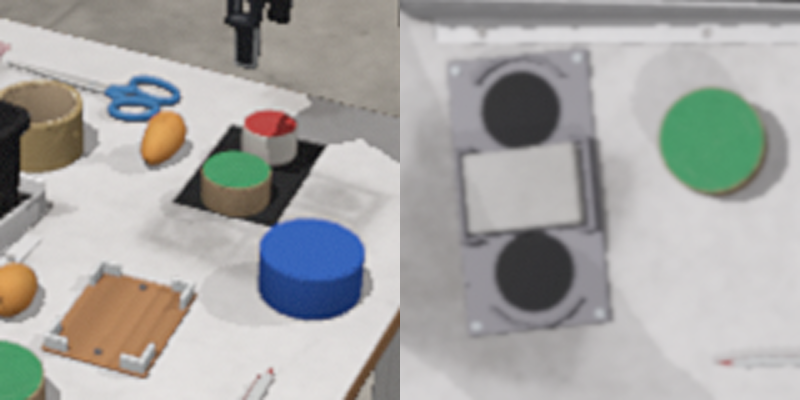

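Both rolls stand on the mat, red at (270,138) and green at (235,183). The cards are untouched and the nests are empty black discs. Next I measure the nests, the cards and the dock.

```bash
python3 - <<'E'
from h import *
from bench import vision
t=dict(np.load('top4.npz'));s=vision.camera('scene')
for n,c,boxes in [('top',t,[(165,180,210,222),(170,250,215,290)]),('scene',s,[(180,280,235,325),(250,300,305,350)])]:
    V=c['color'].max(2)
    for b in boxes:
        for k in blobs(V<55,b)[:1]: r=rect(c,k,.005);print(n,'nest',np.round(r[0],1),np.round(r[1],1))
    bx=(160,212,218,256) if n=='top' else (205,285,285,345)
    m=(V>125)&(V<200)&(c['color'].max(2).astype(int)-c['color'].min(2)<14) if n=='top' else (V>160)&(V<215)
    m=cv2.morphologyEx(m.astype(np.uint8),cv2.MORPH_OPEN,np.ones((5,5)))
    for k in blobs(m,bx)[:2]: r=rect(c,k,.026);print(n,'cards',np.round(r[0],1),np.round(r[1],1),r[2],c['color'][233,188])
t2=vision.camera('top');r=rect(t2,blobs(masks(t2)['brown'],(300,205,375,265))[0],.004);print('dock',r)
E
```

```text
top nest [436.4 289.7] [51.6 54.5]
top cards [506.6 297.3] [ 85.9 114. ] 0.25128409266471863 [188 185 185]
scene nest [573.4 305.8] [50.8 62.3]
scene nest [436.8 291.7] [61.9 61.9]
scene cards [493.3 284.2] [ 86.9 116.6] 7.655075550079346 [27 28 30]
dock ((507.638671875, -0.23489761352539062), (89.06877136230469, 113.64198303222656), 4.9947099685668945)
```

Emit:
play_rows(
  xyz=[
    [4,-40,0],
    [8,-90,0],
    [12,-140,0],
    [17,-195,0],
    [22,-250,0],
    [27,-305,0],
    [32,-360,0],
    [37,-415,0],
    [42,-465,0],
    [46,-505,0],
  ],
  rot=[
    [0,0,-0.15],
    [0,0,-0.3],
    [0,0,-0.45],
    [0,0,-0.6],
    [0,0,-0.75],
    [0,0,-0.9],
    [0,0,-1.05],
    [0,0,-1.2],
    [0,0,-1.35],
    [0,0,-1.5],
  ],
  grip=[1,1,1,1,1,1,1,1,1,1],
)

```text
time_s: 18.15
eef_pos: [0.5023, 0.2437, 0.1074]
eef_rot: [-0.0, 0.698, 0.716, -0.0]
wrist_force: [0.9, -0.2, -0.2]
opening: 1.003
grasp_force: 0.0
```

```bash
python3 go.py 503.5,297,70,95.3 503.5,297,8,95.3
```

```text
t 18.15 p [502.3 243.7 107.4] yaw 91.48 open 1.003 gf 0.0 wf [ 0.9 -0.2 -0.2] q [ 0.24  0.29  1.75 -0.    1.11  0.21]
503.5,297,70,95.3 -> [53.3  2.7 37.3] [-0.001  0.    -0.067]
503.5,297,8,95.3 -> [53.3  2.7 99.3] [-0.001  0.    -0.067]
```

Emit:
play_rows(
  xyz=[
    [20,1,10],
    [40,2,30],
    [53,2.7,50],
    [53,2.7,75],
    [53,2.7,92],
    [53,2.7,99],
    [53,2.7,99],
    [53,2.7,99],
    [53,2.7,99],
    [53,2.7,99],
  ],
  rot=[
    [0,0,-0.03],
    [0,0,-0.067],
    [0,0,-0.067],
    [0,0,-0.067],
    [0,0,-0.067],
    [0,0,-0.067],
    [0,0,-0.067],
    [0,0,-0.067],
    [0,0,-0.067],
    [0,0,-0.067],
  ],
  grip=[1,1,1,1,1,1,1,0.6,0.6,0.6],
)

```text
time_s: 19.4
eef_pos: [0.5046, 0.295, 0.0106]
eef_rot: [0.0, 0.676, 0.737, 0.0]
wrist_force: [-3.3, -1.4, 5.4]
opening: 0.736
grasp_force: 65.8
```

```bash
python3 go.py 507,1,90,95 507,1,8.5,95
```

```text
t 19.4 p [504.6 295.   10.6] yaw 95.01 open 0.736 gf 65.8 wf [-3.3 -1.4  5.4] q [ 0.33  0.49  1.71 -0.    0.95  0.24]
507,1,90,95 -> [-293.1  -23.2  -79.4] [0.001 0.    0.   ]
507,1,8.5,95 -> [-293.   -23.2    2.1] [0.001 0.    0.   ]
```

Emit:
play_rows(
  xyz=[
    [0,0,-10],
    [0,0,-30],
    [0,0,-55],
    [-20,-2,-78],
    [-60,-5,-78],
    [-110,-9,-78],
    [-165,-13,-78],
    [-220,-18,-78],
    [-270,-22,-78],
    [-293,-23,-78],
  ],
  rot=[
    [0,0,0],
    [0,0,0],
    [0,0,0],
    [0,0,0],
    [0,0,0],
    [0,0,0],
    [0,0,0],
    [0,0,0],
    [0,0,0],
    [0,0,0],
  ],
  grip=[0.6,0.6,0.6,0.6,0.6,0.6,0.6,0.6,0.6,0.6],
)

```text
time_s: 20.65
eef_pos: [0.5078, -0.0017, 0.0891]
eef_rot: [0.001, 0.677, 0.736, 0.001]
wrist_force: [0.9, -0.6, -1.7]
opening: 0.741
grasp_force: 66.3
```

```bash
python3 go.py 507,1,40,95 507,1,9.6,95;python3 - <<'E'
from h import *
from bench import vision
c=vision.camera('scene');a=c['color'][160:300,250:390,::-1]
cv2.imwrite('pics/s5.png',cv2.resize(a,None,fx=4,fy=4,interpolation=2))
E
```

```text
t 20.65 p [507.8  -1.7  89.1] yaw 94.84 open 0.741 gf 66.3 wf [ 0.9 -0.6 -1.7] q [-0.24  0.21  1.89 -0.    1.04 -0.32]
507,1,40,95 -> [ 2.8 -0.7 49.1] [ 0.003  0.001 -0.003]
507,1,9.6,95 -> [ 2.9 -0.8 79.5] [ 0.003  0.001 -0.003]
```

View pics/s5.png

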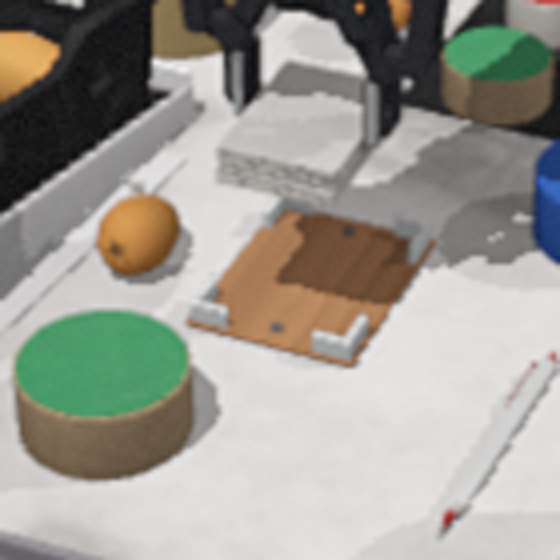

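The cards are held flat above the dock, whose four aluminium corners are clear. The loquat at (140,235) is out of the fingers' way. Lower and release.

Emit:
play_rows(
  xyz=[
    [0.5,-1,15],
    [0.5,-1,35],
    [0.5,-1,55],
    [0.5,-1,68],
    [0.5,-1,75],
    [0.5,-1,79],
    [0.5,-1,79],
    [0.5,-1,79],
    [0.5,-1,79],
    [0.5,-1,79],
  ],
  rot=[
    [0,0,0],
    [0,0,0],
    [0,0,0],
    [0,0,0],
    [0,0,0],
    [0,0,0],
    [0,0,0],
    [0,0,0],
    [0,0,0],
    [0,0,0],
  ],
  grip=[0.6,0.6,0.6,0.6,0.6,0.6,0.6,0.6,0.6,0.6],
)

```text
time_s: 21.95
eef_pos: [0.5057, 0.0021, 0.0096]
eef_rot: [-0.0, 0.675, 0.737, -0.0]
wrist_force: [-7.8, 3.6, 13.7]
opening: 0.741
grasp_force: 67.8
```

Emit:
play_rows(
  xyz=[
    [0,0,0],
    [0,0,0],
    [0,0,0],
    [0,0,0],
    [0,0,-10],
    [0,0,-35],
    [0,0,-65],
    [0,0,-95],
    [-15,0,-100],
    [-50,0,-100],
  ],
  rot=[
    [0,0,0],
    [0,0,0],
    [0,0,0],
    [0,0,0],
    [0,0,0],
    [0,0,0],
    [0,0,0],
    [0,0,0],
    [0,0,0],
    [0,0,0],
  ],
  grip=[0.88,0.88,0.88,0.88,0.88,0.88,1,1,1,1],
)

```text
time_s: 23.2
eef_pos: [0.5104, -0.0487, 0.1086]
eef_rot: [0.001, 0.675, 0.738, 0.0]
wrist_force: [-0.4, -0.5, 0.1]
opening: 0.999
grasp_force: 0.0
```

```bash
python3 go.py 505,-296,110,5.2;python3 - <<'E'
from h import *
from bench import vision
c=vision.camera('scene');a=c['color'][160:300,250:390,::-1]
a=cv2.resize(a,(400,400),interpolation=2);t=vision.camera('top');b=cv2.resize(t['color'][170:300,300:430,::-1],(400,400),interpolation=2)
cv2.imwrite('pics/p6.png',np.hstack([a,b]))
for k in blobs(masks(c)['green'],(330,130,420,220))[:1]: print('wide on mat s',rect(c,k,.031)[:2])
for k in blobs(masks(c)['red'],(330,130,430,220),40)[:1]: print('red s',rect(c,k,.031)[:2])
E
```

```text
t 23.2 p [510.4 -48.7 108.6] yaw 95.11 open 0.999 gf 0.0 wf [-0.4 -0.5  0.1] q [-0.33  0.19  1.86  0.    1.09 -0.42]
505,-296,110,5.2 -> [-245.8  -27.4   -1.3] [ 1.000e-03 -0.000e+00  1.569e+00]
wide on mat s ((498.1246643066406, -206.5928497314453), (55.0680046081543, 53.541290283203125))
red s ((502.73077392578125, -293.373291015625), (45.299686431884766, 39.19209671020508))
```

View pics/p6.png

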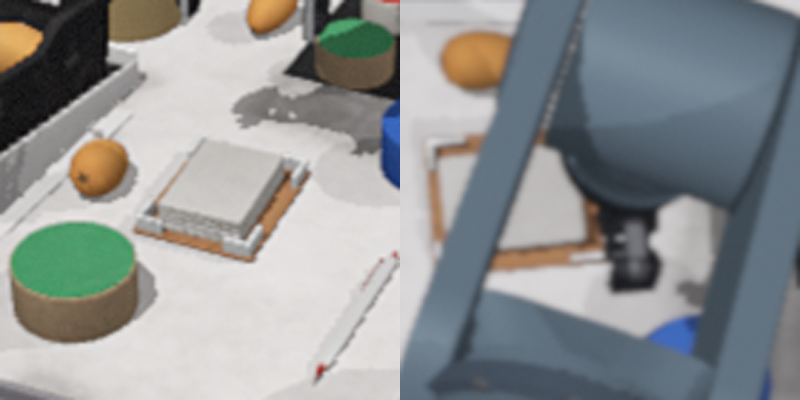

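The cards lie flat in the dock within the corners at (220,195), and the rolls haven't moved. Now the narrow roll goes back first, approached with a partial opening.

Emit:
play_rows(
  xyz=[
    [-25,-3,0],
    [-55,-6,0],
    [-90,-10,0],
    [-125,-14,0],
    [-160,-18,0],
    [-195,-22,0],
    [-220,-25,0],
    [-235,-27,0],
    [-245,-27.5,0],
    [-245,-27.5,0],
  ],
  rot=[
    [0,0,0.16],
    [0,0,0.33],
    [0,0,0.5],
    [0,0,0.67],
    [0,0,0.84],
    [0,0,1.01],
    [0,0,1.18],
    [0,0,1.35],
    [0,0,1.5],
    [0,0,1.569],
  ],
  grip=[0.8,0.8,0.8,0.8,0.8,0.8,0.8,0.8,0.8,0.8],
)

```text
time_s: 24.55
eef_pos: [0.5034, -0.2955, 0.107]
eef_rot: [-0.001, 0.999, 0.042, -0.001]
wrist_force: [0.5, 0.4, -0.7]
opening: 0.799
grasp_force: 0.0
```

```bash
python3 go.py 505.8,-295.5,9,5.2
```

```text
t 24.55 p [ 503.4 -295.5  107. ] yaw 4.82 open 0.799 gf 0.0 wf [ 0.5  0.4 -0.7] q [-0.73  0.34  1.68 -0.    1.12  0.75]
505.8,-295.5,9,5.2 -> [ 2.6  0.3 98. ] [-0.001  0.001 -0.007]
```

Emit:
play_rows(
  xyz=[
    [2.5,0.3,25],
    [2.5,0.3,50],
    [2.5,0.3,75],
    [2.5,0.3,92],
    [2.5,0.3,98],
    [2.5,0.3,98],
    [2.5,0.3,98],
    [2.5,0.3,98],
    [2.5,0.3,98],
    [2.5,0.3,98],
  ],
  rot=[
    [0,0,-0.007],
    [0,0,-0.007],
    [0,0,-0.007],
    [0,0,-0.007],
    [0,0,-0.007],
    [0,0,-0.007],
    [0,0,-0.007],
    [0,0,-0.007],
    [0,0,-0.007],
    [0,0,-0.007],
  ],
  grip=[0.8,0.8,0.8,0.8,0.8,0.8,0.45,0.45,0.45,0.45],
)

```text
time_s: 25.8
eef_pos: [0.5076, -0.2957, 0.0117]
eef_rot: [0.001, 0.999, 0.048, 0.001]
wrist_force: [0.8, -0.6, 5.4]
opening: 0.598
grasp_force: 62.9
```

```bash
python3 go.py 569.5,303.7,100,5.2
```

```text
t 25.8 p [ 507.6 -295.7   11.7] yaw 5.49 open 0.598 gf 62.9 wf [ 0.8 -0.6  5.4] q [-0.73  0.49  1.7   0.    0.95  0.75]
569.5,303.7,100,5.2 -> [ 119.1 -590.6  -89.3] [ 0.002 -0.002  0.005]
```

Emit:
play_rows(
  xyz=[
    [0,0,-10],
    [0,0,-30],
    [0,0,-60],
    [2,-10,-85],
    [8,-40,-90],
    [17,-85,-90],
    [28,-140,-90],
    [39,-195,-90],
    [50,-250,-90],
    [61,-300,-90],
  ],
  rot=[
    [0,0,0],
    [0,0,0],
    [0,0,0],
    [0,0,0],
    [0,0,0],
    [0,0,0],
    [0,0,0],
    [0,0,0],
    [0,0,0],
    [0,0,0],
  ],
  grip=[0.45,0.45,0.45,0.45,0.45,0.45,0.45,0.45,0.45,0.45],
)

```text
time_s: 27.05
eef_pos: [0.539, 0.0114, 0.1017]
eef_rot: [0.0, 0.999, 0.048, 0.001]
wrist_force: [1.2, 0.1, -0.5]
opening: 0.595
grasp_force: 62.5
```

```bash
python3 go.py 570.5,303.7,100,5.2
```

```text
t 27.05 p [539.   11.4 101.7] yaw 5.5 open 0.595 gf 62.5 wf [ 1.2  0.1 -0.5] q [-0.2   0.25  1.8   0.    1.08  1.28]
570.5,303.7,100,5.2 -> [  59.4 -287.9    1.7] [ 0.    -0.002  0.005]
```

Emit:
play_rows(
  xyz=[
    [8,-40,0],
    [18,-85,0],
    [28,-135,0],
    [39,-190,0],
    [50,-240,0],
    [57,-275,0],
    [59.5,-288,0],
    [59.5,-288,0],
    [59.5,-288,10],
    [59.5,-288,20],
  ],
  rot=[
    [0,0,0],
    [0,0,0],
    [0,0,0],
    [0,0,0],
    [0,0,0],
    [0,0,0],
    [0,0,0],
    [0,0,0],
    [0,0,0],
    [0,0,0],
  ],
  grip=[0.45,0.45,0.45,0.45,0.45,0.45,0.45,0.45,0.45,0.45],
)

```text
time_s: 28.3
eef_pos: [0.5703, 0.3005, 0.0794]
eef_rot: [0.0, 0.999, 0.047, -0.0]
wrist_force: [0.3, -0.6, -0.8]
opening: 0.596
grasp_force: 62.5
```

```bash
python3 go.py 570.5,303.7,13.5,5.2; python3 - <<'E'
from h import *
from bench import vision
c=vision.camera('scene')
for k in blobs(masks(c)['red'],(150,200,260,320),40)[:1]: print('red s',rect(c,k,.033+.068)[:2])
E
```

```text
t 28.3 p [570.3 300.5  79.4] yaw 5.39 open 0.596 gf 62.5 wf [ 0.3 -0.6 -0.8] q [ 0.3   0.49  1.53 -0.    1.12  1.78]
570.5,303.7,13.5,5.2 -> [ 0.5 -3.2 65.9] [0.    0.001 0.003]
red s ((560.1065063476562, 297.1630859375), (33.41790008544922, 47.26880645751953))
```

Emit:
play_rows(
  xyz=[
    [0,-1,15],
    [0,-1,35],
    [0,-1,52],
    [0,-1,62],
    [0,-1,65.5],
    [0,-1,65.5],
    [0,-1,65.5],
    [0,-1,65.5],
    [0,-1,65.5],
    [0,-1,65.5],
  ],
  rot=[
    [0,0,0],
    [0,0,0],
    [0,0,0],
    [0,0,0],
    [0,0,0],
    [0,0,0],
    [0,0,0],
    [0,0,0],
    [0,0,0],
    [0,0,0],
  ],
  grip=[0.45,0.45,0.45,0.45,0.45,0.45,0.45,0.45,0.45,0.45],
)

```text
time_s: 29.6
eef_pos: [0.5703, 0.3029, 0.0148]
eef_rot: [-0.0, 0.999, 0.048, 0.0]
wrist_force: [1.0, 0.6, -0.5]
opening: 0.595
grasp_force: 62.7
```

Emit:
play_rows(
  xyz=[
    [0,0,0],
    [0,0,0],
    [0,0,0],
    [0,0,0],
    [0,0,-10],
    [0,0,-35],
    [0,0,-65],
    [0,0,-90],
    [-3,20,-90],
    [-8,60,-90],
  ],
  rot=[
    [0,0,0],
    [0,0,0],
    [0,0,0],
    [0,0,0],
    [0,0,0],
    [0,0,0],
    [0,0,0],
    [0,0,0],
    [0,0,0],
    [0,0,0],
  ],
  grip=[0.8,0.8,0.8,0.8,0.8,0.8,1,1,1,1],
)

```text
time_s: 30.85
eef_pos: [0.5674, 0.2417, 0.1042]
eef_rot: [0.0, 0.999, 0.049, -0.0]
wrist_force: [0.2, -1.0, 0.3]
opening: 1.001
grasp_force: 0.0
```

```bash
python3 go.py 500.1,-206.5,100,5.2; python3 - <<'E'
from h import *
from bench import vision
c=vision.camera('scene')
for k in blobs(masks(c)['red'],(150,200,260,330),40)[:1]: print('red s',rect(c,k,.033)[:2])
E
```

```text
t 30.85 p [567.4 241.7 104.2] yaw 5.61 open 1.001 gf 0.0 wf [ 0.2 -1.   0.3] q [ 0.21  0.41  1.59 -0.    1.14  1.68]
500.1,-206.5,100,5.2 -> [-110.8  439.5    4.3] [0.    0.    0.007]
red s ((566.8400268554688, 303.02294921875), (47.24164962768555, 44.94949722290039))
```

Red is within about 2 mm of its start. Now the wide roll.

Emit:
play_rows(
  xyz=[
    [-10,40,0],
    [-22,88,0],
    [-36,140,0],
    [-50,195,0],
    [-64,250,0],
    [-78,305,0],
    [-92,360,0],
    [-105,412,0],
    [-111,437,0],
    [-111,439.5,4],
  ],
  rot=[
    [0,0,0],
    [0,0,0],
    [0,0,0],
    [0,0,0],
    [0,0,0],
    [0,0,0],
    [0,0,0],
    [0,0,0],
    [0,0,0],
    [0,0,0.007],
  ],
  grip=[1,1,1,1,1,1,1,1,1,1],
)

```text
time_s: 32.15
eef_pos: [0.4982, -0.2078, 0.0999]
eef_rot: [-0.0, 0.999, 0.042, -0.0]
wrist_force: [-0.4, 0.3, -0.7]
opening: 1.0
grasp_force: 0.0
```

```bash
python3 go.py 500.1,-206.5,5.5,5.2
```

```text
t 32.15 p [ 498.2 -207.8   99.9] yaw 4.85 open 1.0 gf 0.0 wf [-0.4  0.3 -0.7] q [-0.61  0.26  1.8  -0.    1.08  0.87]
500.1,-206.5,5.5,5.2 -> [ 2.1 -1.1 94.3] [-0.     0.001 -0.006]
```

Emit:
play_rows(
  xyz=[
    [2,-1,25],
    [2,-1,50],
    [2,-1,72],
    [2,-1,88],
    [2,-1,94],
    [2,-1,94],
    [2,-1,94],
    [2,-1,94],
    [2,-1,94],
    [2,-1,94],
  ],
  rot=[
    [0,0,-0.006],
    [0,0,-0.006],
    [0,0,-0.006],
    [0,0,-0.006],
    [0,0,-0.006],
    [0,0,-0.006],
    [0,0,-0.006],
    [0,0,-0.006],
    [0,0,-0.006],
    [0,0,-0.006],
  ],
  grip=[1,1,1,1,1,1,0.6,0.6,0.6,0.6],
)

```text
time_s: 33.4
eef_pos: [0.5025, -0.2051, 0.0081]
eef_rot: [0.001, 0.999, 0.047, 0.001]
wrist_force: [-1.6, 1.5, 5.0]
opening: 0.714
grasp_force: 64.9
```

Emit:
play_rows(
  xyz=[
    [0,0,-10],
    [0,0,-30],
    [0,0,-60],
    [0,-10,-85],
    [-2,-40,-90],
    [-4,-85,-90],
    [-6,-140,-90],
    [-8,-195,-90],
    [-9,-250,-90],
    [-10,-300,-90],
  ],
  rot=[
    [0,0,0],
    [0,0,0],
    [0,0,0],
    [0,0,0],
    [0,0,0],
    [0,0,0],
    [0,0,0],
    [0,0,0],
    [0,0,0],
    [0,0,0],
  ],
  grip=[0.6,0.6,0.6,0.6,0.6,0.6,0.6,0.6,0.6,0.6],
)

```text
time_s: 34.65
eef_pos: [0.4629, 0.095, 0.0976]
eef_rot: [0.0, 0.999, 0.047, 0.001]
wrist_force: [1.2, -0.1, -1.0]
opening: 0.708
grasp_force: 65.0
```

```bash
python3 go.py 438.5,290.8,95,5.2
```

```text
t 34.65 p [462.9  95.   97.6] yaw 5.44 open 0.708 gf 65.0 wf [ 1.2 -0.1 -1. ] q [-0.05  0.12  1.97  0.    1.05  1.43]
438.5,290.8,95,5.2 -> [  -5.8 -197.3    2.6] [ 0.    -0.001  0.004]
```

Emit:
play_rows(
  xyz=[
    [-1,-40,0],
    [-3,-85,0],
    [-4,-130,0],
    [-5,-170,0],
    [-5.5,-192,5],
    [-5.5,-198,15],
    [-5.5,-198,25],
    [-5.5,-198,25],
    [-5.5,-198,25],
    [-5.5,-198,25],
  ],
  rot=[
    [0,0,0],
    [0,0,0],
    [0,0,0],
    [0,0,0],
    [0,0,0],
    [0,0,0],
    [0,0,0],
    [0,0,0],
    [0,0,0],
    [0,0,0],
  ],
  grip=[0.6,0.6,0.6,0.6,0.6,0.6,0.6,0.6,0.6,0.6],
)

```text
time_s: 35.9
eef_pos: [0.4394, 0.2894, 0.072]
eef_rot: [-0.0, 0.999, 0.047, 0.0]
wrist_force: [0.3, -0.8, -0.1]
opening: 0.716
grasp_force: 65.0
```

```bash
python3 go.py 438.5,290.8,10.5,5.2
```

```text
t 35.9 p [439.4 289.4  72. ] yaw 5.38 open 0.716 gf 65.0 wf [ 0.3 -0.8 -0.1] q [ 0.36  0.28  1.85 -0.    1.02  1.83]
438.5,290.8,10.5,5.2 -> [-0.8 -1.5 61.5] [-0.    -0.001  0.003]
```

Emit:
play_rows(
  xyz=[
    [-0.5,-1,15],
    [-0.5,-1,35],
    [-0.5,-1,50],
    [-0.5,-1,58],
    [-0.5,-1,61.5],
    [-0.5,-1,61.5],
    [-0.5,-1,61.5],
    [-0.5,-1,61.5],
    [-0.5,-1,61.5],
    [-0.5,-1,61.5],
  ],
  rot=[
    [0,0,0],
    [0,0,0],
    [0,0,0],
    [0,0,0],
    [0,0,0],
    [0,0,0],
    [0,0,0],
    [0,0,0],
    [0,0,0],
    [0,0,0],
  ],
  grip=[0.6,0.6,0.6,0.6,0.6,0.6,0.6,0.6,0.6,0.6],
)

```text
time_s: 37.15
eef_pos: [0.4384, 0.2908, 0.0102]
eef_rot: [-0.0, 0.999, 0.047, 0.0]
wrist_force: [-0.2, 0.7, -0.2]
opening: 0.71
grasp_force: 65.0
```

Emit:
play_rows(
  xyz=[
    [0,0,0],
    [0,0,0],
    [0,0,0],
    [0,0,0],
    [0,0,-10],
    [0,0,-35],
    [0,0,-65],
    [0,0,-100],
    [0,0,-130],
    [0,0,-140],
  ],
  rot=[
    [0,0,0],
    [0,0,0],
    [0,0,0],
    [0,0,0],
    [0,0,0],
    [0,0,0],
    [0,0,0],
    [0,0,0],
    [0,0,0],
    [0,0,0],
  ],
  grip=[1,1,1,1,1,1,1,1,1,1],
)

```text
time_s: 38.4
eef_pos: [0.4396, 0.2913, 0.1529]
eef_rot: [-0.001, 0.999, 0.047, 0.002]
wrist_force: [0.2, 0.3, -0.4]
opening: 1.002
grasp_force: 0.0
```

Emit:
play_rows(
  xyz=[
    [0,40,0],
    [0,90,0],
    [0,145,0],
    [0,200,0],
    [0,255,0],
    [0,310,0],
    [0,365,0],
    [0,420,0],
    [0,460,0],
    [0,480,0],
  ],
  rot=[
    [0,0,0],
    [0,0,0],
    [0,0,0],
    [0,0,0],
    [0,0,0],
    [0,0,0],
    [0,0,0],
    [0,0,0],
    [0,0,0],
    [0,0,0],
  ],
  grip=[1,1,1,1,1,1,1,1,1,1],
)

```text
time_s: 39.65
eef_pos: [0.4833, -0.1889, 0.1495]
eef_rot: [-0.0, 0.999, 0.046, -0.0]
wrist_force: [0.1, 2.2, -0.4]
opening: 0.996
grasp_force: 0.0
```

```bash
python3 go.py; python3 - <<'E'
from h import *
from bench import vision
c=vision.camera('scene');t=vision.camera('top')
for n,c,b in [('s',c,(150,270,310,350)),('t',t,(150,180,230,300))]:
  for col in ['red','green']:
    for k in blobs(masks(c)[col],b,40)[:1]: r=rect(c,k,.033);print(n,col,np.round(r[0],1),np.round(r[1],1))
c0=dict(np.load('top0.npz'))
for b in [(300,170,350,205),(435,175,485,205)]:
  for cc in (c0,t):
    for k in blobs(masks(cc)['orange'],b)[:1]: print('fruit',rect(cc,k,.02)[0])
a=cv2.resize(t['color'][170:310,150:400,::-1],(750,420),interpolation=2);cv2.imwrite('pics/p9.png',a)
E
```

```text
t 39.65 p [ 483.3 -188.9  149.5] yaw 5.3 open 0.996 gf 0.0 wf [ 0.1  2.2 -0.4] q [-0.6   0.15  1.82 -0.    1.18  0.88]
s red [566.8 303. ] [47.2 44.9]
s green [435.  289.8] [56.4 55. ]
t red [568.  301.7] [45.7 46. ]
t green [435.7 289. ] [51.9 53.7]
```

View pics/p9.png

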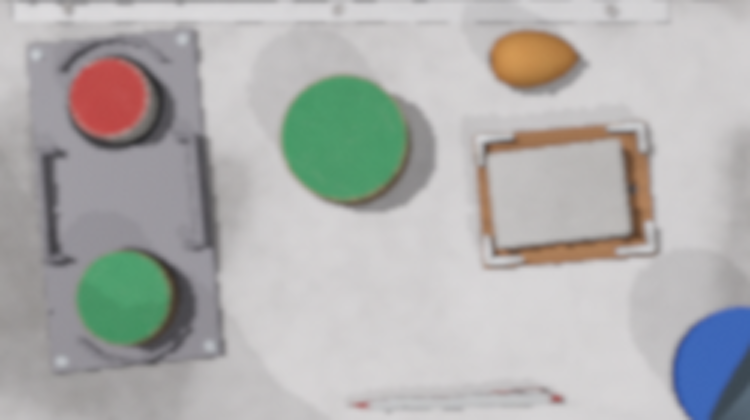

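Everything is in place, the rolls within 3 mm of their starts. The cards sit a few mm toward +y in the dock, at (560,194) against its centre at (567,196). I'll check their flatness and offset by depth.

```bash
python3 - <<'E'
from h import *
from bench import vision
c=vision.camera('top');c0=dict(np.load('top0.npz'))
m=(c['color'].max(2)>110)&(hsv(c)[...,1]<35);m=cv2.erode(m.astype(np.uint8),np.ones((3,3)))
box=(305,208,372,262);m2=m.copy()
k=[k for k in blobs(m2,box)][0];r=rect(c,k,.025);print('cards',r)
def world(c):
    K=c['camera_matrix'];E=c['extrinsics'];v,u=np.mgrid[0:480,0:640];d=c['depth']
    return np.stack([(u-K[0,2])/K[0,0]*d,(v-K[1,2])/K[1,1]*d,d],-1)@E[:3,:3].T+E[:3,3]
P=world(c);u,v=337,235
Q=P[v-10:v+11,u-16:u+17].reshape(-1,3);A=np.c_[Q[:,:2]-Q[:,:2].mean(0),np.ones(len(Q))]
print('plane',np.linalg.lstsq(A,Q[:,2],rcond=None)[0])
D=rect(c,blobs(masks(c0)['brown'],box)[0],.004);print('dock',D)
s=vision.camera('scene');S=world(s)
cs=(S[...,2]>.019)&(S[...,2]<.03)&(abs(S[...,0]-.506)<.06)&(abs(S[...,1])<.07);q=S[cs];print('scene top pts',len(q),q.mean(0),cv2.minAreaRect((q[:,:2]*1000).astype(np.float32)))
A=np.c_[q[:,:2]-q[:,:2].mean(0),np.ones(len(q))];print(np.linalg.lstsq(A,q[:,2],rcond=None)[0])
E
```

```text
cards ((505.85638427734375, -0.1382904052734375), (105.5218734741211, 131.04928588867188), 0.18130671977996826)
plane [-1.97250921  0.13280122  0.02796438]
dock ((507.7230529785156, -0.2274932861328125), (89.23829650878906, 113.64191436767578), 4.994513511657715)
scene top pts 844 [0.50389103 0.00966467 0.02470462] ((504.94134521484375, 6.9169464111328125), (64.22688293457031, 94.03277587890625), 7.252493858337402)
[ 0.00811915 -0.00725541  0.02470462]
```

Scene depth shows the cards flat (tilt about 0.01 rad, top at 24.7 mm). Inside the corner angles their offset can't reach 12 mm. Handing in.

```bash
python3 -c "
from bench import ctrl
print(ctrl.hand_in())"
```

```text
the job is handed in; nothing more can be done
None
```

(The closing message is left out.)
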